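# Ready the transformer test bench and start it

### The arm

A 7-joint arm with a two-finger parallel gripper is mounted at the origin on the work surface. World frame = base frame: x ahead of the robot, y to its left, z up, the work surface at z = 0. Lengths are in m, angles in rad, forces in N, time in s.
With the tool pointing down it reaches from about 0.4 to 0.9 m from the base axis. Payload 5.6 kg.
Tool frame: the origin (TCP) lies midway between the tips of the shut fingers; the grasp point (between the pads) lies 19 mm behind it; y points along the fingers, z is the direction in which the jaws open and shut, and the axes are right-handed (so a half turn about y gives the same grasp; the last joint's range is limited). The gripper opens to 92 mm and grips with 3 to 60 N. Pads are 20 mm wide; open, the fingers measure 128 mm over their backs; the gripper's body (75 mm by 189 mm) begins 69 mm behind the grasp point.
Start: joints at [-1.149, 0.468, -0.012, 1.603, 0.006, 1.071, -0.056], TCP at [0.291, 0.581, 0.215] pointing down, gripper open.
Joint ranges: [-2.53, 2.53], [-0.31, 2.02], [-1.57, 1.55], [0.28, 2.44], [-1.29, 4.43], [0.15, 1.84], [-2.92, 2.92]. Speed limits (rad/s): [2.57, 2.57, 3.14, 3.14, 3.14, 3.14, 3.14].

### API

Orientations are given as a 3x3 rotation matrix whose columns are the frame's x, y, z axes.
In Python, from station import env, effector, solver, viewer, workorder, search_frame, tip_of gives the robot as it stands. Calls block until the motion is done:
- env.reach(position, orientation): joint-space move of the TCP to a pose.
- env.movel(position, frame=None, rate=0.15): straight line of the TCP; frame=None keeps the orientation; rate is the mean speed in m/s.
- env.goto_joints(angles): joint-space move.
- effector.release() and effector.grasp(squeeze=None): open the fingers fully, or close them until they stop; squeeze is the grip in N (None keeps the last).
- env.pause(seconds).
- solver.inverse_kinematics(position, orientation): joint angles nearest the present ones, or None.
- env.sense(): the state.
- viewer.read_camera(name): name is "scene" or "top" or "wrist"; returns (picture, depth): 384x512x3 uint8, red, green, blue; 384x512 float32, m along the optical axis (not along the pixel's ray), 0 where there is no reading.
- viewer.camera_info(name): a dict with "intrinsics" (3x3 intrinsics, pixels), "eye" and "rotation" of the camera in the world; the wrist camera has in their place "T_tool_cam" (4x4, takes a point from camera to tool coordinates, whose origin is the TCP and whose axes are the tool frame's). Camera axes: x right, y up, looking along -z (the intrinsics and any distortion apply to the point x, -y, -z); pixel columns grow to the right and rows downward; lengths in m; the calibration is good to about 2 mm. A picture is of the moment at which its call begins: read the wrist's pose just before it. camera_info takes no time and is no camera call.
A pose or a line that the arm cannot do raises env.PlanningError and nothing moves.
- workorder.finish_job(): hands the job in, once; it reports no verdict.
Trained networks look in the newest picture that a camera, given by its name, has taken for a name from the list of things; names that differ only in an ending like _2 or _b are one class to them, and where a whole thing is asked for, a point or a joint stands for the part that bears it (a point fixed in the world has none). Each returns a list of dicts, best first, with "score" (0 to 1); they miss things now and then, are a little off and sometimes report something else, mostly with a low value. They report only what shows in the picture. A call takes as long as a camera call.
- search_frame(camera, name): "at" ([x, y, z] in m, in world coordinates, good to about 4 mm: the middle of the surface that is visible of it).
- tip_of(camera, name): "at" ([x, y, z] in m, in world coordinates, good to about 4 mm: a listed point, or the origin of a listed thing).
The state is a dict: "t": time; "joint_positions": joint angles; "joint_velocities": joint speeds; "tau": joint torques, N m; "ee_pos": TCP position; "tcp_rot": TCP orientation; "wrist_force": force on the tool from outside, world axes, zero at the start; "moment": the same for the moment, N m; "gripper_width": finger opening in m.
Only numpy, scipy, OpenCV 4.12 (cv2) and the standard library are available. Lean on these libraries where they do the work, as an engineer would, in place of code of your own. Each camera call takes 0.05 s, during which the arm holds its last target.

### The job

Get the transformer test bench ready and start it: drape every white touch guard over the bare copper busbar, and slide each round transformer pot along the bench, never lifting it, to stand centred in the painted circle of its own size. Only when all of that is done, press the three keys fully down, one at a time: the largest, then the medium, then the smallest. Leave the relay and contactor blocks standing about where they are; at the end the guards still hang on the bar and the pots still stand in their circles.

Things in the scene. Friction and masses are not known exactly. Their poses are not given: they have to be found in the camera images.
- pot_large: large transformer pot: round aluminium can 76 mm in diameter, 34 mm tall, on a slick plastic foot that slides easily on the bench (friction about 0.3), with a black cylindrical cap 30 mm in diameter and 26 mm tall on its centre (top at 60 mm); about 0.8 kg, loose; origin at the centre of its underside, z up. May be absent
- ring_large: flat white painted circle on the bench, only a marking with no height, the outline for the large pot: white band, inner diameter 82 mm, outer 94 mm; origin at its centre on the bench
- pot_medium: medium transformer pot: round aluminium can 62 mm in diameter, 34 mm tall, on a slick plastic foot that slides easily on the bench (friction about 0.3), with a black cylindrical cap 30 mm in diameter and 26 mm tall on its centre (top at 60 mm); about 0.6 kg, loose; origin at the centre of its underside, z up. May be absent
- ring_medium: flat white painted circle on the bench, only a marking with no height, the outline for the medium pot: white band, inner diameter 68 mm, outer 80 mm; origin at its centre on the bench
- pot_small: small transformer pot: round aluminium can 50 mm in diameter, 34 mm tall, on a slick plastic foot that slides easily on the bench (friction about 0.3), with a black cylindrical cap 30 mm in diameter and 26 mm tall on its centre (top at 60 mm); about 0.45 kg, loose; origin at the centre of its underside, z up. May be absent
- ring_small: flat white painted circle on the bench, only a marking with no height, the outline for the small pot: white band, inner diameter 56 mm, outer 68 mm; origin at its centre on the bench
- guard0: white rigid plastic touch guard, loose, 120 g, may be absent: an upside-down U, 52 mm wide (x), 64 mm long (y), side walls 4 mm thick and 34 mm deep, 44 mm apart inside, roof 4 mm (underside 34 mm above the lower edges), on it a grip rib 14 mm thick (x), 50 mm long (y), 38 to 60 mm above the lower edges. Starts upright on the bench. Origin: centre between the walls' lower edges, z up
- guard1: white rigid plastic touch guard, loose, 120 g, may be absent: an upside-down U, 52 mm wide (x), 64 mm long (y), side walls 4 mm thick and 34 mm deep, 44 mm apart inside, roof 4 mm (underside 34 mm above the lower edges), on it a grip rib 14 mm thick (x), 50 mm long (y), 38 to 60 mm above the lower edges. Starts upright on the bench. Origin: centre between the walls' lower edges, z up
- guard2: white rigid plastic touch guard, loose, 120 g, may be absent: an upside-down U, 52 mm wide (x), 64 mm long (y), side walls 4 mm thick and 34 mm deep, 44 mm apart inside, roof 4 mm (underside 34 mm above the lower edges), on it a grip rib 14 mm thick (x), 50 mm long (y), 38 to 60 mm above the lower edges. Starts upright on the bench. Origin: centre between the walls' lower edges, z up
- bar_top (a point): middle of the top face of the bare copper busbar: fixed, flat, level, 30 mm wide (x), 300 mm long (y), 10 mm thick, top 70 mm above the bench, on two black standoffs 28 mm across, 135 mm either side of the middle. A draped guard rests with its roof's underside on the top face, its length along the bar, walls hanging either side; there is room for three in a row
- key_large (a joint): large spring key, round white cap 40 mm in diameter standing 6 mm proud of its black round housing, on the key panel: joint value 0 when up, 0.006 m fully down; about 5 N pushes it fully down, it springs back when released
- key_large_top (a point): centre of the top face of the large key; it is pushed straight down. The three keys stand in a row 55 mm apart, in any order
- key_medium (a joint): medium spring key, round white cap 28 mm in diameter standing 6 mm proud of its black round housing, on the key panel: joint value 0 when up, 0.006 m fully down; about 5 N pushes it fully down, it springs back when released
- key_medium_top (a point): centre of the top face of the medium key; it is pushed straight down. The three keys stand in a row 55 mm apart, in any order
- key_small (a joint): small spring key, round white cap 18 mm in diameter standing 6 mm proud of its black round housing, on the key panel: joint value 0 when up, 0.006 m fully down; about 5 N pushes it fully down, it springs back when released
- key_small_top (a point): centre of the top face of the small key; it is pushed straight down. The three keys stand in a row 55 mm apart, in any order
- panel: fixed grey key panel 80 mm (its x) by 200 mm (its y), 30 mm tall, carrying the three keys; origin at the centre of its underside
- relay: bystander: loose black relay block 22 mm (x) by 45 mm (y), 32 mm tall, 150 g, on the bench between the pots and the circles; origin at the centre of its underside
- contactor: bystander: loose black contactor block 50 mm (x) by 45 mm (y), 55 mm tall, 300 g, on the bench left of the pots; origin at the centre of its underside

How it is judged:
By the outcome, as a careful person would: the job done as asked, in the order asked, and still so for the second after the job is handed in, with the robot touching nothing.
Of pot_large, pot_medium, pot_small only 2 to 3 are there at a start; the rules pass over those that are not, and their reading is None.
Of guard0, guard1, guard2 only 2 to 3 are there at a start; the rules pass over those that are not, and their reading is None.
At some moment in a run one of pot_large, pot_medium, pot_small may be knocked a few centimetres aside while the robot is not near it.
Once in a run the grip may slacken for a moment while it holds something.
It also fails if it takes over 208 s, if anything falls off the work surface, if the arm or the gripper's body presses on something with over 40 N, if the wrist force passes 120 N, or if a joint passes its speed limit or range.

## Working session

There is one attempt and no reset: what is moved stays moved. The work goes in short steps, each a Python script; the robot and the scene stay as the last script left them, time stands still between calls to the robot, and variables do not carry over. Pictures are saved under pics/ and viewed, and the job is handed in when it is done.

```bash
ls -la; mkdir -p pics
cat > h.py <<'E'
import numpy as np, cv2
from station import env, effector, solver, viewer, workorder, search_frame, tip_of
def snap(cam,name):
    s=env.sense(); p,d=viewer.read_camera(cam); cv2.imwrite(f'pics/{name}.png',p[:,:,::-1]); return s,p,d
def campose(cam,s=None):
    i=viewer.camera_info(cam); K=np.array(i['intrinsics'])
    if cam=='wrist':
        T=np.eye(4);T[:3,:3]=s['tcp_rot'];T[:3,3]=s['ee_pos'];T=T@np.array(i['T_tool_cam']);return K,T[:3,:3],T[:3,3]
    return K,np.array(i['rotation']),np.array(i['eye'])
def cloud(cam,d,s=None):
    K,R,e=campose(cam,s); v,u=np.mgrid[:d.shape[0],:d.shape[1]]
    x=(u-K[0,2])/K[0,0]*d; y=(v-K[1,2])/K[1,1]*d
    return np.stack([x,-y,-d],-1)@R.T+e
def proj(cam,P,s=None):
    K,R,e=campose(cam,s); c=(np.asarray(P)-e)@R; q=np.array([c[...,0]/-c[...,2],-c[...,1]/-c[...,2]])
    return K[0,0]*q[0]+K[0,2],K[1,1]*q[1]+K[1,2]
E
python3 - <<'E'
from h import *
for c in ['scene','top','wrist']:
    s,p,d=snap(c,'a_'+c); i=viewer.camera_info(c); print(c,{k:np.round(v,3).tolist() if not isinstance(v,str) else v for k,v in i.items()})
print(s)
for c in ['top','scene']:
  viewer.read_camera(c)
  for n in ['pot_large','pot_medium','pot_small','ring_large','ring_medium','ring_small','guard0','bar_top','key_large_top','key_medium_top','key_small_top','panel','relay','contactor']:
    print(c,n,[(np.round(r['at'],3).tolist(),round(r['score'],2)) for r in tip_of(c,n)[:4]])
print(env.sense()['t'])
E
```

```text
total 12
drwxr-xr-x  3 agent agent 4096 Dec  7 00:51 .
drwxr-xr-x 23 root  root  4096 Dec  7 00:51 ..
drwxr-xr-x  2 agent agent 4096 Dec  7 00:51 pics
scene {'intrinsics': [[361.83, 0.0, 253.31], [0.0, 361.83, 197.099], [0.0, 0.0, 1.0]], 'eye': [0.796, -0.377, 0.835], 'rotation': [[0.851, -0.45, 0.27], [0.525, 0.725, -0.446], [0.005, 0.521, 0.854]]}
top {'intrinsics': [[359.771, 0.0, 255.796], [0.0, 359.771, 190.48], [0.0, 0.0, 1.0]], 'eye': [0.487, 0.004, 1.002], 'rotation': [[0.005, 0.996, -0.091], [-1.0, 0.006, 0.01], [0.011, 0.091, 0.996]]}
wrist {'intrinsics': [[304.9, 0.0, 260.752], [0.0, 304.9, 190.866], [0.0, 0.0, 1.0]], 'T_tool_cam': [[-0.0, -0.956, -0.294, -0.082], [-0.002, 0.294, -0.956, -0.171], [1.0, 0.0, -0.002, -0.0], [0.0, 0.0, 0.0, 1.0]]}
{'t': 0.1, 'joint_positions': array([-1.1489861 ,  0.46826586, -0.01160945,  1.60356048,  0.00603325,
        1.07138232, -0.05627438]), 'joint_velocities': array([ 0.00070837, -0.00270011, -0.00047215, -0.00258664, -0.0008112 ,
        0.00279496,  0.00065833]), 'tau': array([ 9.87520580e-04, -5.21646953e+01, -1.26858297e-02, -2.44
[... 1765 characters left out ...]
, -0.003], 0.6)]
scene ring_small [([0.499, -0.268, 0.001], 0.81), ([0.494, 0.085, 0.002], 0.72)]
scene guard0 [([0.618, 0.206, -0.0], 0.83), ([0.588, -0.0, 0.003], 0.75)]
scene bar_top [([0.694, -0.03, 0.07], 0.88)]
scene key_large_top [([0.565, -0.398, 0.056], 0.72), ([0.588, 0.0, 0.003], 0.51), ([0.46, -0.39, 0.052], 0.21)]
scene key_medium_top [([0.514, -0.391, 0.051], 0.74), ([0.498, 0.019, 0.001], 0.68)]
scene key_small_top [([0.462, -0.393, 0.048], 0.4), ([0.586, -0.001, 0.002], 0.16)]
scene panel [([0.514, -0.392, -0.004], 0.76)]
scene relay [([0.513, -0.394, 0.053], 0.56), ([0.499, 0.015, 0.0], 0.5)]
scene contactor [([0.497, 0.42, 0.002], 0.74), ([0.502, 0.201, -0.002], 0.53)]
1.65
```

View pics/a_top.png

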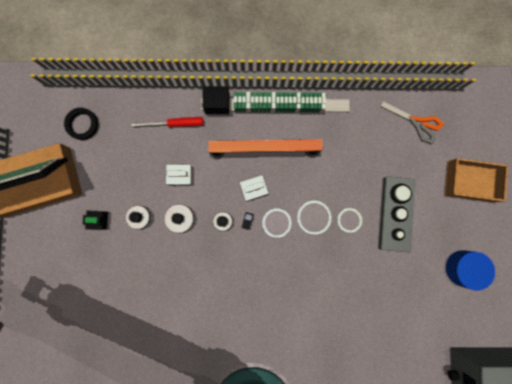

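View pics/a_scene.png

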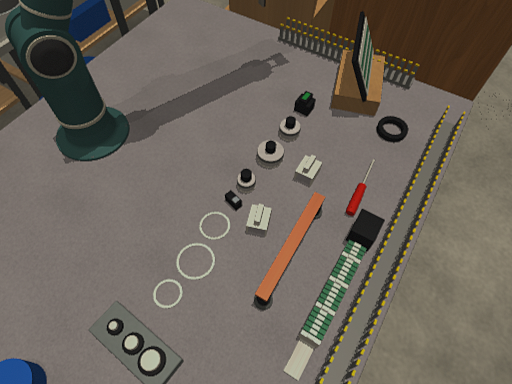

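View pics/a_wrist.png

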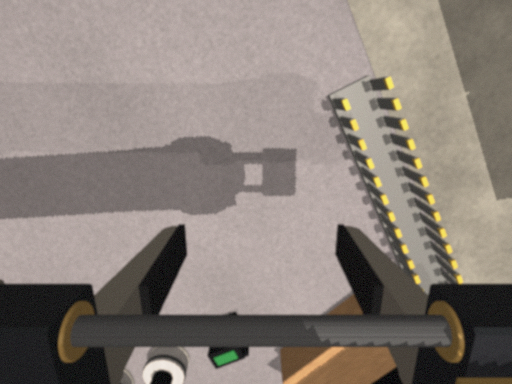

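The pictures show three pots: medium at top px (138,217), large at (180,218) and small at (222,221). The rings are medium (277,222), large (314,217) and small (350,220). There are two guards, at (179,175) and (254,188) with the second one rotated, and the relay is at (248,220). The networks agree with this layout apart from a few low-score strays. Next I'll take closer wrist views.

```bash
cat >> h.py <<'E'
def R(a): 
    c,s=np.cos(a),np.sin(a); return np.array([[s,0,c],[-c,0,s],[0,-1,0]],float)
E
python3 - <<'E'
from h import *
names=['pot_large','pot_medium','pot_small','ring_large','ring_medium','ring_small','guard0','bar_top','key_large_top','key_medium_top','key_small_top','relay']
a=np.pi/2
for k,(x,y) in enumerate([(.56,.2),(.56,-.02),(.52,-.17),(.52,-.32)]):
    env.reach([x-.0,y,.30],R(a)); 
    s,p,d=snap('wrist',f'b{k}'); np.savez(f'b{k}.npz',d=d,p=p,rot=s['tcp_rot'],pos=s['ee_pos'])
    K,Rc,e=campose('wrist',s); print(k,s['ee_pos'].round(3),'eye',e.round(3),'look',(-Rc[:,2]).round(2),s['t'])
    for n in names:
        r=[(np.round(q['at'],4).tolist(),round(q['score'],2)) for q in tip_of('wrist',n)[:3] if q['score']>.5]
        if r: print(' ',n,r)
print(env.sense()['t'])
a=[cv2.imread(f'pics/b{k}.png') for k in range(4)]
m=np.vstack([np.hstack(a[:2]),np.hstack(a[2:])]); cv2.imwrite('pics/bm.png',cv2.resize(m,(800,600)))
E
```

```text
0 [0.56  0.201 0.3  ] eye [0.477 0.2   0.47 ] look [ 0.29  0.   -0.96] 3.3833
  pot_large [([0.5007, 0.2023, -0.0001], 0.92)]
  pot_medium [([0.5068, 0.3159, 0.0009], 0.71)]
  pot_small [([0.4944, 0.0836, 0.0028], 0.95)]
  ring_medium [([0.4919, -0.0626, 0.0], 0.97)]
  guard0 [([0.5877, 0.0002, 0.0014], 0.85), ([0.6187, 0.2079, -0.0012], 0.73)]
  bar_top [([0.6967, -0.0311, 0.0705], 0.71), ([0.5105, -0.1723, 0.0027], 0.71), ([0.4931, -0.0644, 0.0018], 0.51)]
  key_medium_top [([0.5108, -0.1709, 0.0013], 0.59)]
  relay [([0.4953, 0.0164, -0.002], 0.92)]
1 [ 0.56  -0.018  0.3  ] eye [ 0.478 -0.019  0.471] look [ 0.29  0.   -0.96] 4.9167
  pot_large [([0.5003, 0.2043, 0.0014], 0.71)]
  pot_medium [([0.5074, 0.3128, 0.0008], 0.94)]
  pot_small [([0.4952, 0.0835, -0.0003], 0.67)]
  ring_large [([0.5123, -0.1723, 0.0023], 0.98)]
  ring_medium [([0.5237, -0.3938, 0.0012], 0.67), ([0.4905, -0.0681, 0.0028], 0.62)]
  ring_small [([0.5011, -0.2696, -0.0061], 0.69)]
  guard0 [([0.6235, 0.2054, -0.0018], 0.87), ([0.5858, 0.0018, 0.0025], 0.76)]
  bar_top [([0.695, -0.0308, 0.0715], 0.6)]
  relay
[... 571 characters left out ...]
key_medium_top [([0.5175, -0.3902, 0.0481], 0.63)]
  key_small_top [([0.4626, -0.3843, 0.0472], 0.59)]
  relay [([0.4975, 0.0166, 0.0009], 0.98)]
3 [ 0.52 -0.32  0.3 ] eye [ 0.438 -0.321  0.47 ] look [ 0.29  0.   -0.96] 7.5333
  ring_large [([0.5104, -0.1709, 0.0043], 0.78), ([0.4607, -0.385, 0.0507], 0.62)]
  ring_medium [([0.4903, -0.065, 0.0025], 0.76)]
  ring_small [([0.4981, -0.2695, -0.0014], 0.86)]
  guard0 [([0.588, 0.0022, -0.0007], 0.87)]
  bar_top [([0.695, -0.0328, 0.0699], 0.7)]
  key_large_top [([0.5739, -0.3961, 0.0555], 0.8)]
  key_medium_top [([0.5181, -0.3938, 0.0515], 0.68)]
  key_small_top [([0.4618, -0.3848, 0.05], 0.58)]
  relay [([0.493, 0.0163, -0.0001], 0.87)]
8.1833
```

View pics/bm.png

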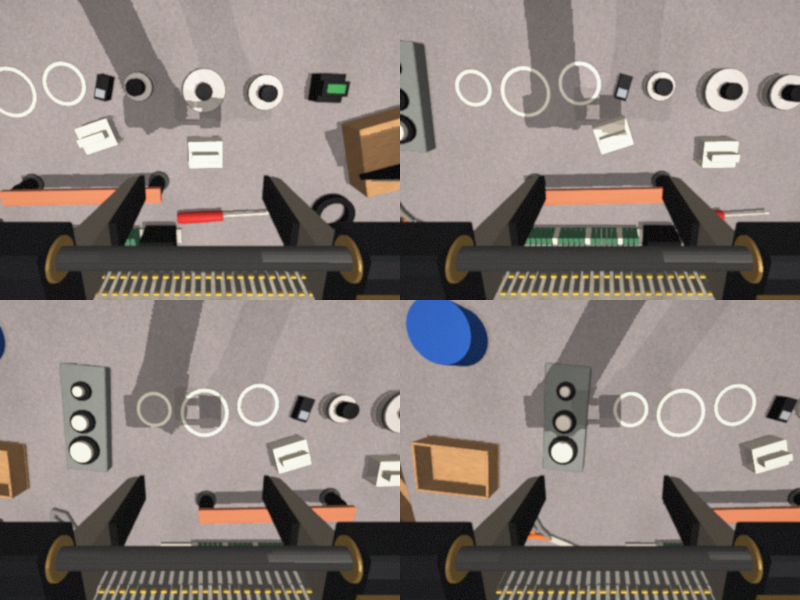

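```bash
cat > an.py <<'E'
from h import *
def fitcirc(xy):
    A=np.c_[2*xy,np.ones(len(xy))]; b=(xy**2).sum(1); s=np.linalg.lstsq(A,b,rcond=None)[0]; r=np.sqrt(s[2]+s[0]**2+s[1]**2)
    return s[0],s[1],r
def ground(cam,s,z=0.):
    K,Rc,e=campose(cam,s); v,u=np.mgrid[:384,:512]
    ray=np.stack([(u-K[0,2])/K[0,0],-(v-K[1,2])/K[1,1],-np.ones(u.shape)],-1)@Rc.T
    return e+ray*((z-e[2])/ray[...,2])[...,None]
def near(P,c,r): return np.hypot(P[...,0]-c[0],P[...,1]-c[1])<r
def ring(p,cam,s,c,rr):
    G=ground(cam,s); rad=np.hypot(G[...,0]-c[0],G[...,1]-c[1]); m=np.abs(rad-rr)<.014
    g=p.min(-1).astype(float); 
    if m.sum()<80: return None
    loc=cv2.medianBlur(p.min(-1),31).astype(float)  # local background
    b=(g-loc>25)&m; 
    xy=G[b][:,:2]
    if len(xy)<60: return None
    f=fitcirc(xy)
    k=np.abs(np.hypot(xy[:,0]-f[0],xy[:,1]-f[1])-f[2])<.006
    return np.round(fitcirc(xy[k]),4),k.sum()
E
python3 - <<'E'
from an import *
rings={'L':((.509,-.171),.044),'M':((.491,-.066),.037),'S':((.500,-.269),.031)}
pots={'L':(.5,.203),'M':(.506,.313),'S':(.495,.085)}
gs={'g0':(.62,.206),'g1':(.587,.001)}
keys={'L':(.57,-.396),'M':(.517,-.391),'S':(.462,-.387)}
def run(name,cam,p,d,s):
    P=cloud(cam,d,s); ok=d>0; z=P[...,2]
    fl=ok&near(P,(.55,-.1),.15)&(np.abs(z)<.01); print(name,'floor z',np.median(z[fl]).round(4),z[fl].std().round(4))
    for k,(c,r) in rings.items(): print('  ring',k,ring(p,cam,s,c,r))
    for k,c in pots.items():
        m=ok&near(P,c,.028)&(z>.052)&(z<.07)
        if m.sum()>15: print('  cap',k,cv2.minEnclosingCircle(P[m][:,:2].astype(np.float32)),P[m][:,:2].mean(0).round(4),np.median(z[m]).round(4),m.sum())
        m=ok&near(P,c,.05)&(z>.026)&(z<.042)
        if m.sum()>30:
            (x,y),r=cv2.minEnclosingCircle(P[m][:,:2].astype(np.float32)); print('  can',k,np.round((x,y,r),4),np.median(z[m]).round(4))
    for k,c in gs.items():
        m=ok&near(P,c,.05)&(z>.052)&(z<.07)
        if m.sum()>15: print('  rib',k,cv2.minAreaRect(P[m][:,:2].astype(np.float32)*1000),P[m][:,:2].mean(0).round(4),np.median(z[m]).round(4),m.sum())
        m=ok&near(P,c,.05)&(z>.03)&(z<.07)
        if m.sum()>15: print('  all',k,cv2.minAreaRect(P[m][:,:2].astype(np.float32)*1000))
    m=ok&(np.abs(P[...,0]-.695)<.04)&(np.abs(P[...,1]+.03)<.17)&(z>.06)&(z<.08)
    if m.sum()>30: print('  bar',cv2.minAreaRect(P[m][:,:2].astype(np.float32)*1000),np.median(z[m]).round(4))
    for k,c in keys.items():
        m=ok&near(P,c,.022)&(z>.03)&(p.min(-1)>150)
        if m.sum()>10: print('  key',k,P[m][:,:2].mean(0).round(4),np.median(z[m]).round(4),m.sum())
for k in range(4):
    q=np.load(f'b{k}.npz'); run(k,'wrist',q['p'],q['d'],dict(tcp_rot=q['rot'],ee_pos=q['pos']))
for c in ['top','scene']:
    s,p,d=snap(c,'c_'+c); run(c,c,p,d,s)
E
```

```text
0 floor z 0.0004 0.0011
  ring L (array([ 0.5087, -0.1696,  0.0439]), np.int64(601))
  ring M (array([ 0.4926, -0.0655,  0.0371]), np.int64(810))
  ring S None
  cap L ((0.502234697341919, 0.20056186616420746), 0.01481642760336399) [0.5022 0.2003] 0.0602 400
  can L [0.5022 0.2004 0.0388] 0.0342
  cap M ((0.5050790309906006, 0.3106226921081543), 0.014911328442394733) [0.5047 0.3097] 0.0603 425
  can M [0.5052 0.3108 0.032 ] 0.0343
  cap S ((0.4955544173717499, 0.082914799451828), 0.01507229171693325) [0.4952 0.0839] 0.0601 434
  can S [0.4953 0.0824 0.0263] 0.0339
  rib g0 ((620.7982788085938, 203.43817138671875), (14.764941215515137, 49.7855224609375), 1.0324199199676514) [0.6198 0.2037] 0.0604 383
  all g0 ((621.1829223632812, 202.93359375), (52.6584587097168, 62.59208297729492), 1.139245867729187)
  rib g1 ((585.6376953125, -0.9993572235107422), (13.78490161895752, 50.72993850708008), 18.21900177001953) [0.5849 0.0006] 0.0602 382
  all g1 ((585.6911010742188, -0.5022315979003906), (51.985923767089844, 64.3292236328125), 18.592132568359375)
  bar ((694.1109008789062, -30.8378295898
[... 4963 characters left out ...]
0.0799] 0.0586 92
  can S [0.4965 0.0799 0.027 ] 0.0324
  rib g0 ((620.6676025390625, 202.74966430664062), (14.659322738647461, 50.50217819213867), 2.059929132461548) [0.6211 0.2007] 0.0583 91
  all g0 ((620.5214233398438, 201.60372924804688), (52.15044021606445, 64.49449920654297), 1.0012569427490234)
  rib g1 ((585.47119140625, -2.2605667114257812), (13.930442810058594, 51.256736755371094), 18.483562469482422) [ 0.5862 -0.0042] 0.059 112
  all g1 ((585.619140625, -2.1434288024902344), (52.19202423095703, 64.5302734375), 18.92844581604004)
  bar ((694.000244140625, -31.744461059570312), (30.387178421020508, 300.10943603515625), 1.3354864120483398) 0.0689
  key L [ 0.5723 -0.3989] 0.0513 293
```

All of the views agree to within 2–3 mm, and the heights match the text: caps and ribs 60 mm, bar 70 mm, keys 52 mm. I'll drape the guards first.

```bash
cat >> h.py <<'E'
def st(l=''):
    s=env.sense(); print(l,'t%.1f'%s['t'],'tcp',s['ee_pos'].round(4),'w %.4f'%s['gripper_width'],'F',s['wrist_force'].round(1)); return s
def best(a,pos):
    q=np.array(env.sense()['joint_positions']); o=[]
    for k in (-1,0,1):
        j=solver.inverse_kinematics(pos,R(a+k*np.pi))
        if j is not None: o.append((np.abs(np.array(j)-q).max(),a+k*np.pi))
    return min(o)[1]
E
cat > guard.py <<'E'
from h import *
def guard(c,th,dst,thb):
    a=best(th,[c[0],c[1],.13]); env.reach([c[0],c[1],.13],R(a)); 
    env.movel([c[0],c[1],.041],rate=.12); st('down')
    effector.grasp(25); s=st('grip')
    if abs(s['gripper_width']-.014)>.004: print('BAD GRIP');return
    env.movel([c[0],c[1],.14],rate=.15); st('lift')
    Rb=R(thb+(a-th)); env.movel([dst[0],dst[1],.14],frame=Rb,rate=.2); s=st('over')
    if abs(s['gripper_width']-.014)>.004: print('LOST');return
    env.movel([dst[0],dst[1],.116],rate=.1)
    env.movel([dst[0],dst[1],.1125],rate=.03); st('placed')
    effector.release(); env.movel([dst[0],dst[1],.18],rate=.2); st('up')
bc=np.array([.694,-.0305]); thb=np.deg2rad(1.35); bd=np.array([-np.sin(thb),np.cos(thb)])
E
python3 - <<'E'
from guard import *
guard((.6207,.2033),np.deg2rad(1.5),bc+.045*bd,thb)
snap('wrist','d1'); snap('scene','d2')
E
```

```text
down t11.2 tcp [0.6213 0.2035 0.0417] w 0.0921 F [ 0.6 -0.4  0. ]
grip t12.3 tcp [0.6207 0.2033 0.041 ] w 0.0140 F [-0.7  0.1  0.7]
lift t13.2 tcp [0.62   0.203  0.1391] w 0.0140 F [-0.7  0.2 -1.6]
over t14.3 tcp [0.6925 0.0157 0.1398] w 0.0139 F [ 0.1  1.  -0.7]
placed t15.0 tcp [0.693  0.0145 0.1126] w 0.0139 F [ 0.6  0.  -0.8]
up t16.7 tcp [0.6928 0.0143 0.1801] w 0.0921 F [-0.   0.3 -0.5]
```

```bash
python3 -c "
import cv2,numpy as np
cv2.imwrite('pics/d.png',cv2.resize(np.hstack([cv2.imread('pics/d1.png'),cv2.imread('pics/d2.png')]),(800,300)))"
```

```text
(no output)
```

View pics/d.png

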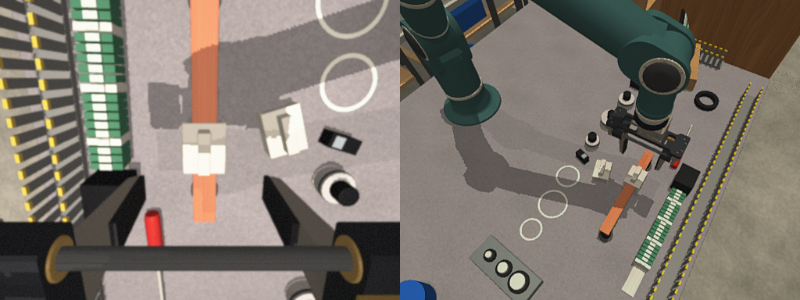

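The guard straddles the bar, at wrist px (205,150). Next is the second guard.

```bash
python3 - <<'E'
from guard import *
guard((.5855,-.0010),np.deg2rad(18.7),bc-.045*bd,thb)
env.reach([.56,.06,.30],R(np.pi/2))
from an import *
s,p,d=snap('wrist','e1'); P=cloud('wrist',d,s); z=P[...,2]
for y in (.0145,-.0755):
    m=(d>0)&near(P,(.694,y),.045)&(z>.09)&(z<.11); print('rib',cv2.minAreaRect(P[m][:,:2].astype(np.float32)*1000),np.median(z[m]))
    m=(d>0)&near(P,(.694,y),.045)&(z>.07)&(z<.082); print('roof z',np.median(z[m]))
for k,c in {'L':(.502,.2),'M':(.505,.31),'S':(.495,.083)}.items():
    m=(d>0)&near(P,c,.05)&(z>.052)&(z<.07)
    if m.sum()>15: print(k,cv2.minEnclosingCircle(P[m][:,:2].astype(np.float32)))
m=(d>0)&near(P,(.497,.016),.04)&(z>.025)&(z<.04); print('relay',cv2.minAreaRect(P[m][:,:2].astype(np.float32)*1000))
snap('scene','e2');st()
E
python3 -c "
import cv2,numpy as np
cv2.imwrite('pics/e.png',cv2.resize(np.hstack([cv2.imread('pics/e1.png'),cv2.imread('pics/e2.png')]),(800,300)))"
```

```text
down t18.2 tcp [ 0.5861 -0.0007  0.0416] w 0.0919 F [-0.4  0.1  0.3]
grip t19.4 tcp [ 0.5854 -0.001   0.041 ] w 0.0141 F [ 0.6 -0.7 -1. ]
lift t20.2 tcp [ 0.5849 -0.0014  0.1392] w 0.0135 F [-0.3 -0.1 -2.1]
over t21.0 tcp [ 0.694  -0.0741  0.1393] w 0.0137 F [ 0.3 -0.1 -1.8]
placed t21.6 tcp [ 0.6951 -0.0755  0.1126] w 0.0140 F [ 0.5 -0.7 -1.2]
up t23.4 tcp [ 0.695  -0.0756  0.1801] w 0.0919 F [-0.7 -0.3 -0.5]
rib ((693.5316772460938, 14.912415504455566), (14.84782886505127, 49.959686279296875), 0.8319462537765503) 0.09632854567352095
roof z 0.0743310930691582
rib ((700.3267211914062, -50.85688781738281), (0.9403043389320374, 3.926140546798706), 81.2136459350586) 0.09535080190105813
roof z 0.07355152969021606
L ((0.502113401889801, 0.199964240193367), 0.014944191090762615)
M ((0.5049048662185669, 0.31018269062042236), 0.01497639436274767)
S ((0.49524182081222534, 0.08244968950748444), 0.014858881942927837)
relay ((497.0814208984375, 16.159772872924805), (22.120431900024414, 44.82612991333008), 74.60668182373047)
 t24.9 tcp [0.5601 0.0595 0.2992] w 0.0921 F [1.1 0.2 0.6]
```

View pics/e.png

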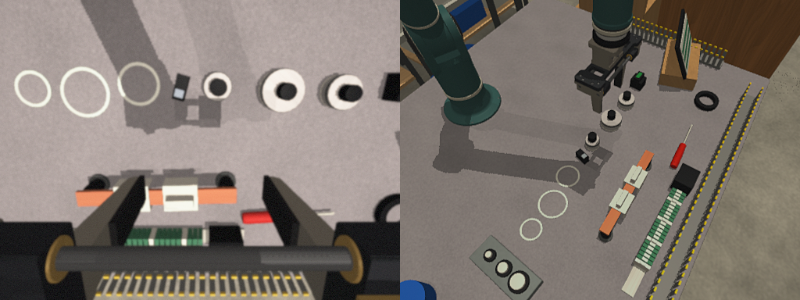

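Both guards hang on the bar; the two ribs show at scene px (637,178) and (620,200). Next I'll slide the small pot around the far side of the relay.

```bash
cat > pot.py <<'E'
from an import *
A=np.pi/2
RING={'L':np.array([.5085,-.1692]),'M':np.array([.4926,-.0647]),'S':np.array([.5012,-.268])}
def cap(cam,near_,r=.05,s=None,d=None):
    if d is None: s=env.sense(); p,d=viewer.read_camera(cam)
    P=cloud(cam,d,s); z=P[...,2]; m=(d>0)&near(P,near_,r)&(z>.052)&(z<.067)
    if m.sum()<15: return None
    (x,y),rr=cv2.minEnclosingCircle(P[m][:,:2].astype(np.float32)); return np.array([x,y]),rr
def slide(c,path,sq=12,z=.0375):
    env.reach([c[0],c[1],.12],R(A)); env.movel([c[0],c[1],z],rate=.12); st('down')
    effector.grasp(sq); s=st('grip')
    if abs(s['gripper_width']-.03)>.004: print('BAD GRIP'); effector.release(); env.movel([c[0],c[1],.2]); return False
    env.movel([c[0],c[1],z-.0005],rate=.02)
    for q in path:
        env.movel([q[0],q[1],z-.0005],rate=.12); s=st('->')
        if abs(s['gripper_width']-.03)>.004: print('LOST'); break
    env.pause(.2); st('end'); effector.release(); q=env.sense()['ee_pos']; env.movel([q[0],q[1],.2],rate=.2)
def look(k,name):
    t=RING[k]; env.reach([t[0]+.06,t[1]+.0,.28],R(A)); env.pause(.2)
    s,p,d=snap('wrist',name); c=cap('wrist',t,.06,s,d); P=cloud('wrist',d,s); z=P[...,2]
    m=(d>0)&near(P,t,.06)&(z>.026)&(z<.042); ca=cv2.minEnclosingCircle(P[m][:,:2].astype(np.float32))
    print('LOOK',k,'cap',c,'can',np.round(ca[0],4),round(ca[1],4),'ring',ring(p,'wrist',s,t,{'L':.044,'M':.037,'S':.031}[k]),'fixedring',t)
    v,u=map(int,proj('wrist',[*t,.02],s)[::-1]); cv2.imwrite(f'pics/{name}z.png',cv2.resize(p[max(0,v-90):v+90,max(0,u-120):u+120,::-1],None,fx=3,fy=3,interpolation=2))
    return c[0]
E
python3 - <<'E'
from pot import *
slide((.4952,.0827),[(.567,.085),(.567,-.04),RING['S']])
look('S','f1'); st()
E
```

```text
down t26.5 tcp [0.4959 0.0829 0.0381] w 0.0920 F [ 0.3 -0.2  0. ]
grip t27.5 tcp [0.4953 0.0829 0.0375] w 0.0296 F [-0.5  0.5 -0.7]
-> t28.5 tcp [0.5683 0.085  0.0375] w 0.0295 F [ 3.  -0.   3.1]
-> t29.6 tcp [ 0.5667 -0.0409  0.0374] w 0.0296 F [ 0.5 -0.1  5.8]
-> t31.8 tcp [ 0.501  -0.2675  0.0375] w 0.0299 F [1.5 3.5 7.1]
end t32.0 tcp [ 0.501  -0.2675  0.0375] w 0.0297 F [-0.1  2.8  7.3]
LOOK S cap (array([ 0.50114971, -0.26843411]), 0.014956150203943253) can [ 0.5013 -0.2685] 0.0258 ring (array([ 0.5008, -0.2694,  0.0293]), np.int64(705)) fixedring [ 0.5012 -0.268 ]
 t34.7 tcp [ 0.56   -0.2682  0.2786] w 0.0921 F [0.  0.1 0.2]
```

```bash
ls pics
```

```text
a_scene.png
a_top.png
a_wrist.png
b0.png
b1.png
b2.png
b3.png
bm.png
c_scene.png
c_top.png
d.png
d1.png
d2.png
e.png
e1.png
e2.png
f1.png
f1z.png
```

View pics/f1z.png

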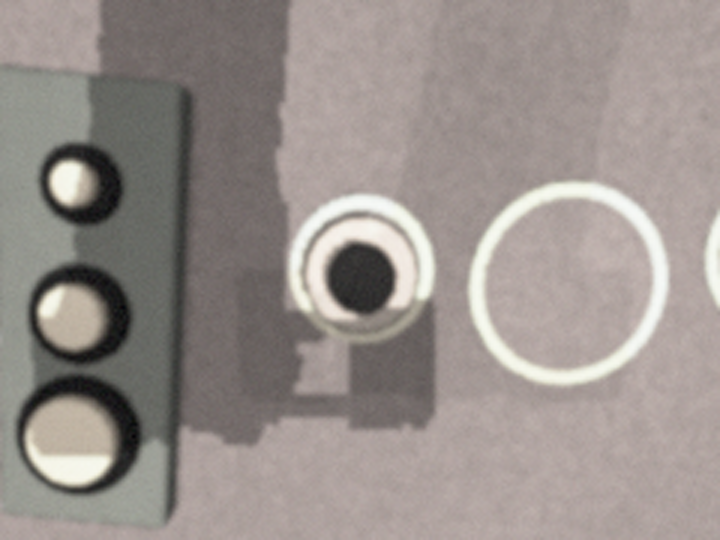

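The small pot sits well centred in its circle, at zoom px (360,275) against the ring centre (362,268), which parallax explains. Next is the large pot, after re-measuring where it stands.

Run:
```python
from pot import *
env.reach([.56,.15,.28],R(A)); env.pause(.2)
c=cap('wrist',(.502,.2)); print(c, cap('wrist',(.505,.31)))
if c and np.hypot(*(c[0]-[.502,.2]))<.03:
    slide(c[0],[(.578,.17),(.578,-.045),RING['L']])
    look('L','g1'); st()
```

```text
(array([0.50193888, 0.20011172]), 0.01480080746114254) (array([0.50504589, 0.31051651]), 0.015110831707715988)
down t38.1 tcp [0.5025 0.2005 0.0381] w 0.0919 F [ 0.6 -0.7  0.5]
grip t39.1 tcp [0.5019 0.2005 0.0375] w 0.0295 F [-0.5  1.6 -0.1]
-> t40.1 tcp [0.5792 0.1698 0.0375] w 0.0297 F [ 1.8 -0.6  4.4]
-> t42.1 tcp [ 0.5777 -0.0443  0.0375] w 0.0295 F [0.5 3.7 7.9]
-> t43.4 tcp [ 0.5084 -0.1696  0.0375] w 0.0297 F [0.9 1.8 7.5]
end t43.6 tcp [ 0.5084 -0.1695  0.0374] w 0.0296 F [1.3 1.3 7.7]
LOOK L cap (array([ 0.50850976, -0.17063683]), 0.014918823726475239) can [ 0.509  -0.1704] 0.0388 ring (array([ 0.5075, -0.1685,  0.044 ]), np.int64(692)) fixedring [ 0.5085 -0.1692]
 t46.3 tcp [ 0.5674 -0.1694  0.2787] w 0.0920 F [0.8 0.4 0.4]
```

View pics/g1z.png

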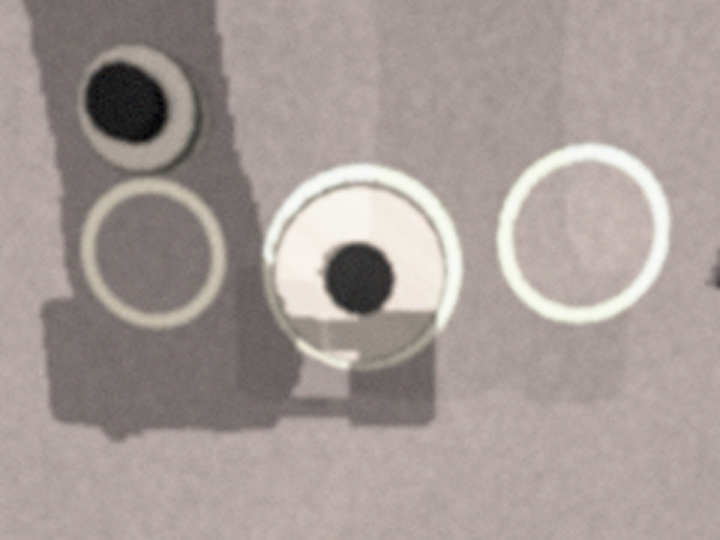

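The large pot is in its circle, but the small pot has been knocked out of its ring, toward −x (zoom px (138,107)). I'll put it back now.

Run:
```python
from pot import *
env.reach([.54,-.25,.28],R(A)); env.pause(.2)
c=cap('wrist',(.455,-.27),.045); print(c)
slide(c[0],[RING['S']])
look('S','h1'); st()
```

```text
(array([ 0.44042858, -0.26476517]), 0.014920557849109173)
down t48.6 tcp [ 0.4411 -0.2648  0.0381] w 0.0921 F [ 0.6  0.4 -0.3]
grip t49.6 tcp [ 0.4405 -0.2646  0.0375] w 0.0296 F [1.4 0.3 0.3]
-> t50.5 tcp [ 0.5021 -0.268   0.0374] w 0.0297 F [1.7 0.2 2.2]
end t50.7 tcp [ 0.5014 -0.268   0.0374] w 0.0296 F [3.2 0.3 2.5]
LOOK S cap (array([ 0.50085568, -0.26885098]), 0.014894873835146427) can [ 0.5017 -0.2511] 0.0432 ring (array([ 0.5009, -0.2693,  0.0292]), np.int64(685)) fixedring [ 0.5012 -0.268 ]
 t53.4 tcp [ 0.56   -0.2682  0.2786] w 0.0920 F [-0.3 -0.2 -0.6]
```

View pics/h1z.png

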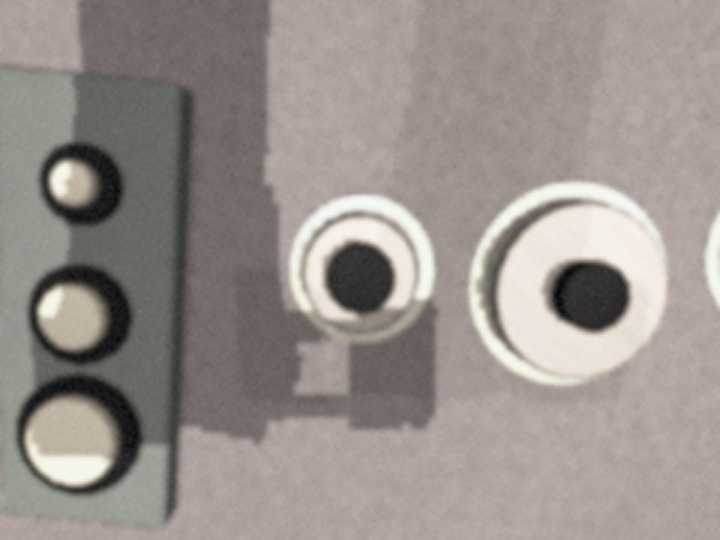

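```bash
python3 - <<'E'
from pot import *
env.reach([.56,.25,.28],R(A)); env.pause(.2)
c=cap('wrist',(.505,.31)); print(c)
if c and np.hypot(*(c[0]-[.505,.31]))<.02:
    slide(c[0],[(.575,.25),(.575,-.05),RING['M']+[0,.0008]])
    look('M','i1'); env.reach([.56,-.15,.3],R(A)); env.pause(.2); s,p,d=snap('wrist','i2')
    for k in 'LMS': print(k,cap('wrist',RING[k],.045,s,d),RING[k])
    P=cloud('wrist',d,s); z=P[...,2]; m=(d>0)&near(P,(.497,.016),.04)&(z>.025)&(z<.04); print('relay',cv2.minAreaRect(P[m][:,:2].astype(np.float32)*1000))
    snap('scene','i3'); st()
E
python3 -c "
import cv2,numpy as np
cv2.imwrite('pics/i.png',cv2.resize(np.hstack([cv2.imread('pics/i2.png'),cv2.imread('pics/i3.png')]),(800,300)))"
```

```text
(array([0.50494647, 0.31073615]), 0.01493538822978735)
down t57.1 tcp [0.5053 0.3113 0.0381] w 0.0918 F [-0.2  0.2  0.2]
grip t58.1 tcp [0.5049 0.311  0.0375] w 0.0295 F [-0.5  1.1 -0.8]
-> t59.2 tcp [0.577  0.249  0.0375] w 0.0296 F [0.7 0.2 4.3]
-> t61.9 tcp [ 0.5747 -0.049   0.0374] w 0.0296 F [1.4 2.4 7.1]
-> t62.8 tcp [ 0.4915 -0.0651  0.0374] w 0.0295 F [-1.8 -0.3 12.3]
end t63.0 tcp [ 0.4915 -0.0651  0.0374] w 0.0295 F [-1.4 -0.5 13.2]
LOOK M cap (array([ 0.49184036, -0.06599355]), 0.01490771770477295) can [ 0.4918 -0.0661] 0.0318 ring (array([ 0.4914, -0.064 ,  0.0359]), np.int64(705)) fixedring [ 0.4926 -0.0647]
L (array([ 0.50855839, -0.17043644]), 0.014832156710326672) [ 0.5085 -0.1692]
M (array([ 0.49169874, -0.06636906]), 0.01492663100361824) [ 0.4926 -0.0647]
S (array([ 0.50113785, -0.26872888]), 0.01493714191019535) [ 0.5012 -0.268 ]
relay ((496.8777770996094, 15.760997772216797), (22.227964401245117, 44.93518829345703), 73.55035400390625)
 t66.4 tcp [ 0.5599 -0.1489  0.3   ] w 0.0919 F [0.1 0.4 0.5]
```

View pics/i1z.png

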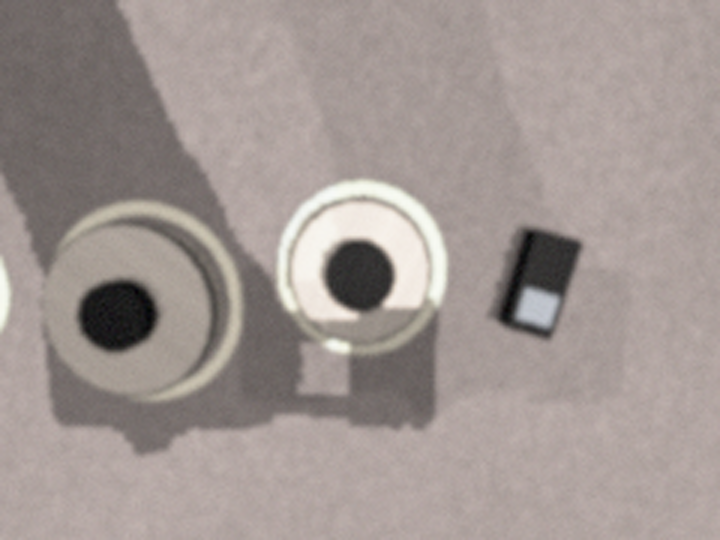

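View pics/i.png

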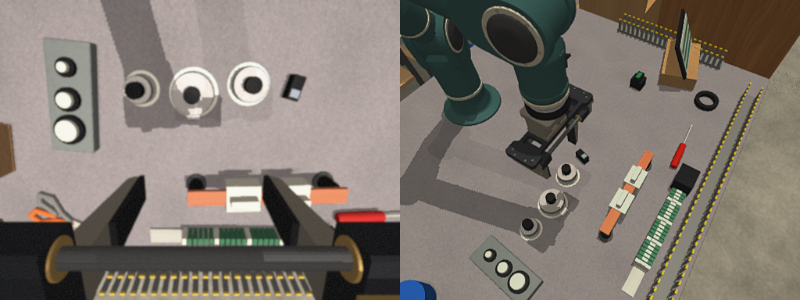

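The wrist view puts the residuals at 1–2 mm. I'll cross-check against the top and scene cameras with the arm out of the way.

Run:
```python
from pot import *
env.reach([.60,.28,.3],R(A)); env.pause(.3)
ref={'top':{'L':(.5053,-.169),'M':(.4893,-.0648),'S':(.4977,-.2679)},'scene':{'L':(.5064,-.1693),'M':(.4905,-.0653),'S':(.4991,-.2681)}}
for c in ['top','scene']:
    s,p,d=snap(c,'j_'+c); P=cloud(c,d,s);z=P[...,2]
    for k in 'LMS':
        q=cap(c,RING[k],.045,s,d); m=(d>0)&near(P,RING[k],.055)&(z>.028)&(z<.04)
        ca=cv2.minEnclosingCircle(P[m][:,:2].astype(np.float32)) if m.sum()>30 else None
        print(c,k,'cap-ring mm',None if q is None else ((q[0]-ref[c][k])*1000).round(1),'can-ring',None if ca is None else ((np.array(ca[0])-ref[c][k])*1000).round(1))
st()
```

```text
top L cap-ring mm [1.2 0.2] can-ring [0.8 0.2]
top M cap-ring mm [0.1 0.2] can-ring [-0.3  0. ]
top S cap-ring mm [0.5 1. ] can-ring [0.7 1.1]
scene L cap-ring mm [ 2.4 -2.1] can-ring [ 2.7 -2.3]
scene M cap-ring mm [ 0.8 -1.9] can-ring [ 1.  -1.8]
scene S cap-ring mm [ 2.4 -1.2] can-ring [ 2.5 -1.7]
 t68.4 tcp [0.6002 0.2796 0.3001] w 0.0921 F [-0.   0.1 -0.1]
```

View pics/j_top.png

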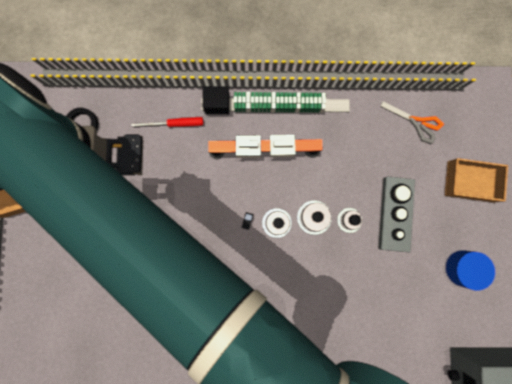

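The top view (calibrated the same way for both) puts all three pots within 1.3 mm of their circle centres. Both guards are on the bar and the relay has not moved. Now the keys, pressed under force control.

```bash
cat > keys.py <<'E'
from h import *
K={'L':(.572,-.3975),'M':(.5177,-.3926),'S':(.4632,-.3872)}
def press(k):
    x,y=K[k]; env.reach([x,y,.10],R(np.pi/2)); env.movel([x,y,.060],rate=.1); env.pause(.2)
    f0=env.sense()['wrist_force'][2]; z=.0475; env.movel([x,y,z],rate=.03); L=[]
    while z>.0405:
        env.pause(.1); s=env.sense(); f=s['wrist_force'][2]-f0; L.append((round(s['ee_pos'][2]*1000,1),round(f,1)))
        if f>11: break
        z-=.0005; env.movel([x,y,z],rate=.02)
    env.pause(.3); print(k,L); 
    env.movel([x,y,.10],rate=.1)
E
python3 - <<'E'
from keys import *
env.reach([.56,-.25,.28],R(np.pi/2)); effector.grasp(10); st()
press('L'); st()
E
```

```text
t71.7 tcp [ 0.56 -0.25  0.28] w 0.0003 F [ 0.1  0.1 -0.1]
L [(np.float64(48.0), np.float64(5.0)), (np.float64(47.3), np.float64(4.6)), (np.float64(46.7), np.float64(5.3)), (np.float64(46.5), np.float64(7.2)), (np.float64(46.4), np.float64(9.0)), (np.float64(46.4), np.float64(11.7))]
 t76.8 tcp [ 0.5716 -0.3975  0.0997] w 0.0006 F [-0.3 -0.1  1.1]
```

```bash
python3 - <<'E'
from keys import *
press('M'); press('S'); st()
env.reach([.56,-.20,.30],R(np.pi/2)); env.pause(.3)
from pot import *
s,p,d=snap('wrist','k1')
for k in 'LMS': print(k,cap('wrist',RING[k],.045,s,d),RING[k])
env.reach([.60,.28,.3],R(A)); env.pause(.2); snap('top','k2'); st()
E
python3 -c "
import cv2,numpy as np
cv2.imwrite('pics/k.png',cv2.resize(np.hstack([cv2.imread('pics/k1.png'),cv2.imread('pics/k2.png')]),(800,300)))"
```

```text
M [(np.float64(48.0), np.float64(4.2)), (np.float64(47.2), np.float64(4.1)), (np.float64(46.7), np.float64(5.4)), (np.float64(46.4), np.float64(7.1)), (np.float64(46.4), np.float64(8.9)), (np.float64(46.4), np.float64(12.4))]
S [(np.float64(47.9), np.float64(3.8)), (np.float64(47.2), np.float64(3.9)), (np.float64(46.6), np.float64(4.3)), (np.float64(46.5), np.float64(6.0)), (np.float64(46.4), np.float64(9.2)), (np.float64(46.3), np.float64(13.0))]
 t85.8 tcp [ 0.4627 -0.3872  0.0998] w 0.0004 F [-1.4  0.6 -0.7]
L (array([ 0.5087319 , -0.17048264]), 0.014958123676478863) [ 0.5085 -0.1692]
M (array([ 0.49180537, -0.06654777]), 0.014933067373931408) [ 0.4926 -0.0647]
S (array([ 0.50100452, -0.26874712]), 0.014884836971759796) [ 0.5012 -0.268 ]
 t89.2 tcp [0.6005 0.279  0.3   ] w 0.0003 F [-0.4  0.1 -0.4]
```

View pics/k.png

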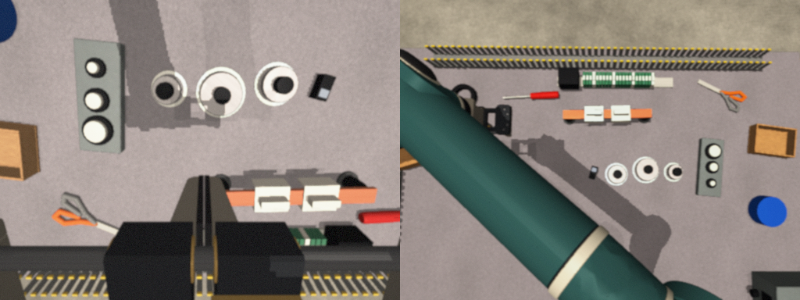

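All three keys reached their stops, in order. The pots are still in their circles at wrist px (168,90), (221,93) and (279,85), and both guards are on the bar. I'll hand the job in.

```bash
python3 -c "
from h import *
print(workorder.finish_job()); st()"
```

```text
the job is handed in; nothing more can be done
None
the job is handed in; nothing more can be done
```

The test bench is set up, all three keys are pressed, and I handed the job in at about 89 s of the 208 s allowed.

- **Guards:** only two were present. Both hang on the busbar about 45 mm either side of its middle. The measured rib top of 96 mm and roof of 74 mm on the bar match a draped guard.
- **Pots:** I slid all three along the bench by their caps with a slight downward press, going round the far side of the relay. The small pot was knocked about 6 cm out of its circle while I was moving the large one, so I slid it back before pressing any key.
- **Keys:** I pressed large, then medium, then small. Each hit its stop about 6 mm down (46.4 mm against 52.3 mm at the top) at 12–13 N, clearly past the 5 N spring.
- **Last checks:** a final wrist view after the keys showed the pots in their circles, within about 2 mm of centre, and the guards on the bar. The relay was last measured just before the keys, about 0.5 mm from where it started.
- **Checks that disagreed:** before the keys, the top camera put the pots within 1.3 mm of centre. The scene camera read up to 3.5 mm off for the large pot. I put that down to a bias it had already shown for the tops of things, because the other two cameras agreed.
- **Not checked:** the arm hid the contactor in the last views, so I did not measure it at the end. The robot never worked near it.

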